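Show where the spare egg goes

TASK

Show a kitchen helper where the spare egg belongs, by pointing with the fingertips: first point straight down at the egg that stands in an egg cup, holding still just above it for about a second, then point straight down at the one empty pocket of the egg tray, just above the tops of the eggs round it, and finish still pointing there. Only point: touch nothing at any time, and leave every egg, cup, tray and other thing where it stands.

Things in the scene. Friction and masses are not known exactly. Their poses are not given: they have to be found in the camera images.
- spare_egg_top (a point): top of the spare hen's egg (42 mm across, 57 mm tall), which stands upright in one of the two egg cups; the point lies about 88 mm above the worktop; z up
- egg_cup_full: white footed egg cup, 53 mm across at the rim, 56 mm high, holding the spare egg; loose, origin at the centre of its underside on the worktop
- egg_cup_empty: an identical white egg cup, empty; loose, origin at the centre of its underside
- egg_tray: grey pulp egg tray without a lid, 102 x 150 mm (its x and y), rim 34 mm high, loose on the worktop, origin at the centre of its underside. Six pockets, centred at x = -24.5 or +24.5 mm and y = -48, 0 or +48 mm in the tray's frame; five hold an egg, whose top stands 59 mm above the worktop, and one is empty
- empty_pocket_mouth (a point): centre of the mouth of the tray's one empty pocket, level with the tray's rim, 34 mm above the worktop (25 mm below the tops of the eggs round it). Behind the work, wall cabinets hang with their undersides about 550 mm above the worktop and their fronts about 600 mm ahead of the robot, and a cooker hood hangs over the hob on the right
- spread_jar: bystander: dark squat jar with a green lid, 75 mm across, 83 mm high, origin at the centre of its underside
- low_tin: bystander: low round food tin, 86 mm across, 40 mm high, origin at the centre of its underside
- teapot: bystander: small steel teapot, 98 x 170 x 110 mm with spout and handle along its y, origin at the centre of its underside
- egg_1: one of the five hen's eggs in the tray, 42 mm across and 57 mm tall, standing upright in its pocket; origin at its lower end, 2 mm above the worktop
- egg_2: one of the five hen's eggs in the tray, 42 mm across and 57 mm tall, standing upright in its pocket; origin at its lower end, 2 mm above the worktop
- egg_3: one of the five hen's eggs in the tray, 42 mm across and 57 mm tall, standing upright in its pocket; origin at its lower end, 2 mm above the worktop
- egg_4: one of the five hen's eggs in the tray, 42 mm across and 57 mm tall, standing upright in its pocket; origin at its lower end, 2 mm above the worktop
- egg_5: one of the five hen's eggs in the tray, 42 mm across and 57 mm tall, standing upright in its pocket; origin at its lower end, 2 mm above the worktop
Not all that is in view belongs to the job. What is shaped like the part that bears spare_egg_top but orange, purple or yellow is not meant.

How it is judged:
By the outcome, as a careful person would: the job done as asked, in the order asked, and still so for the second after the job is handed in, with the robot touching nothing.
It also fails if it takes over 42 s, if anything falls off the work surface, if the arm or the gripper's body presses on something with over 40 N, if the wrist force passes 120 N, or if a joint passes its speed limit or range.

ROBOT

A 6-joint arm with a two-finger parallel gripper is mounted at the origin on a cart in front of the work surface, level with it; the furniture and walls round the work are solid. World frame = base frame: x ahead of the robot, y to its left, z up, the work surface at z = 0. Lengths are in m, angles in rad, forces in N, time in s.
With the tool pointing down it reaches from about 0.375 to 0.9 m from the base axis. Payload 3.1 kg.
Tool frame: the origin (TCP) lies on the front face of the gripper's body, between the roots of the fingers; the fingertips stand 70 mm ahead of it and the grasp point (between the pads) lies pinch_z ahead of it (pinch_z is the distance from the TCP to the grasp point, in m); z points along the fingers, y is the direction in which the jaws open and shut (so a half turn about z gives the same grasp; the last joint's range is limited). The gripper opens to 87 mm and grips with 3 to 60 N. Pads are 19 mm wide; open, the fingers measure 117 mm over their backs; the gripper's body (75 mm by 190 mm) begins 51 mm behind the grasp point.
Start: joints at [-1.365, 0.527, 1.433, -0, 1.181, -0.178], TCP at [0.235, -0.579, 0.292] pointing down, gripper open.
Joint ranges: [-3.08, 3.08], [-0.75, 2.2], [0.22, 2.44], [-1.43, 4.57], [0, 2.65], [-2.85, 2.85]. Speed limits (rad/s): [2.79, 2.79, 3.14, 3.14, 3.14, 3.14].

INTERFACE

Orientations are given as a unit quaternion [w, x, y, z].
In Python, from cell import * gives the robot as it stands.
- The arm moves only by the shell command python3 -m pendant 'ROWS'. ROWS is JSON, a list of rows, each a list of 7 numbers: the finger opening in mm, from 0 to 87, then the shift along the tool's x, y, z in mm, then the turn, a rotation vector about the tool's x, y, z in rad. In form: [[gripper, dx, dy, dz, wx, wy, wz], ...]. A call has exactly 8 rows; each row shifts and turns the pose as measured when the row begins, along the tool's axes as they then stand; what a row does not reach is not made up. A row lasts 1/8 s, in which the tool goes at most 62.5 mm and 10.7 degrees, less where a joint would pass 70% of its speed; a pose out of reach is approached as far as the arm can. A call is refused whole if a number of a shift passes 62.5 or a number of a turn 0.188, either way. A call with a gripper value outside its range is refused whole. The fingers move at their own pace and stop on an object; the grip force is fixed at half the most. Time passes only in rows, so rows that do not move let the fingers close, or fill a call up. It gives the time, the measured TCP pose, the force and the opening at its end, in the units of the state.
- observe(): the state, without advancing time (a new reading comes with each control period).
- grab_frame(name): name is "scene" or "top" or "wrist"; returns the picture (400x640x3 uint8, red, green, blue); there is no depth.
- camera_params(name): a dict with "fx", "fy", "cx", "cy" (pixels), "cam_to_world" (4x4, takes a point from camera to world coordinates); the wrist camera has in their place "tool_from_camera" (4x4, takes a point from camera to tool coordinates, whose origin is the TCP and whose axes are the flange's). Camera axes: x right, y up, looking along -z (the intrinsics and any distortion apply to the point x, -y, -z); pixel columns grow to the right and rows downward; lengths in m; the calibration is good to about 2 mm. The wrist camera is an equidistant fisheye: a pixel r from the principal point sees the ray r / f radians off the axis. A picture is of the moment at which its call begins: read the wrist's pose just before it. camera_params takes no time and is no camera call.
- close_job(): hands the job in, once; it reports no verdict.
Trained networks look in the newest picture that a camera, given by its name, has taken for a name from the list of things; names that differ only in an ending like _2 or _b are one class to them, and where a whole thing is asked for, a point or a joint stands for the part that bears it (a point fixed in the world has none). Each returns a list of dicts, best first, with "conf" (0 to 1); they miss things now and then, are a little off and sometimes report something else, mostly with a low value. They report only what shows in the picture. A call takes as long as a camera call. They do not tell look-alikes from the thing itself.
- spot_in(camera, query): "pixel" ([row, column] in pixels, amid what is visible of it).
- mark_of(camera, query): "pixel" ([row, column] in pixels: a listed point, or the origin of a listed thing).
The state is a dict: "time": time; "joint_positions": joint angles; "joint_velocities": joint speeds; "joint_efforts": joint torques, N m; "position": TCP position; "eef_rot": TCP orientation; "contact_force": force on the tool from outside, world axes, zero at the start; "torque": the same for the moment, N m; "finger_gap": opening from 0.0 (shut) to 1.0 (fully open).
Only numpy, scipy, OpenCV 4.12 (cv2) and the standard library are available. Lean on these libraries where they do the work, as an engineer would, in place of code of your own. Each camera call takes 0.05 s, during which the arm holds its last target.

## Working session

There is one attempt and no reset: what is moved stays moved. The work goes in short steps, Python scripts to look and compute and a shell command to move; the robot and the scene stay as the last step left them, time stands still between calls to the robot, and variables do not carry over. Pictures are saved under pics/ and viewed, and the job is handed in when it is done.

```bash
mkdir -p pics
python3 - <<'E'
from cell import *
import cv2
s=observe();print(s['time'],s['position'],s['eef_rot'],s['finger_gap'])
for n in ("scene","top"):
    im=grab_frame(n);cv2.imwrite(f"pics/{n}0.png",im[:,:,::-1])
    for q in ("spare_egg_top","empty_pocket_mouth","egg_tray","egg_cup_full"):
        print(n,q,[(d['pixel'],round(d['conf'],2)) for d in mark_of(n,q)])
    p=camera_params(n);print({k:(v if k!='cam_to_world' else [[round(float(x),4) for x in r] for r in v]) for k,v in p.items()})
print(camera_params("wrist"),observe()['time'])
E
```

```text
0.0 [ 0.23450632 -0.57869795  0.29124014] [-1.12372796e-03  9.81552262e-01  1.91190725e-01 -2.06616987e-05] 1.0004268847404374
scene spare_egg_top [([218.5, 305.4], 0.66), ([217.5, 253.1], 0.49), ([221.8, 283.8], 0.41), ([212.9, 252.3], 0.39)]
scene empty_pocket_mouth []
scene egg_tray [([203.1, 379.8], 0.55)]
scene egg_cup_full [([240.4, 256.2], 0.61)]
{'fx': 478.7509622202194, 'fy': 478.7509622202194, 'cx': 322.31858903382624, 'cy': 193.13448033740826, 'cam_to_world': [[-0.4983, 0.3771, -0.7807, -0.9333], [-0.867, -0.2185, 0.4479, 0.868], [-0.0017, 0.9, 0.4358, 0.882], [0.0, 0.0, 0.0, 1.0]]}
top spare_egg_top [([221.1, 284.0], 0.67), ([183.3, 238.9], 0.58), ([205.9, 227.0], 0.53), ([226.4, 255.3], 0.52)]
top empty_pocket_mouth [([157.5, 306.2], 0.25)]
top egg_tray [([206.9, 382.3], 0.58)]
top egg_cup_full [([211.9, 231.9], 0.49), ([199.5, 387.2], 0.4)]
{'fx': 427.2140704322336, 'fy': 427.2140704322336, 'cx': 314.7063473435227, 'cy': 193.82608802875907, 'cam_to_world': [[0.0144, 0.9935, -0.1131, 0.3404], [-0.9999, 0.0141, -0.0031, 0.0512], [-0.0015, 0.1132, 0.9936, 1.5211], [0.0, 0.0, 0.0, 1.0]]}
{'fx': 309.70691628693146, 'fy': 309.70691628693146, 'cx': 315.7304030445173, 'cy': 200.24738046989688, 'tool_from_camera': array([[ 3.78834442e-04,  9.59511546e-01,  2.81669041e-01,
         7.67325001e-02],
       [ 9.99999193e-01, -2.18538434e-05, -1.27051635e-03,
        -4.88074383e-04],
       [-1.21291955e-03,  2.81669295e-01, -9.59510780e-01,
        -9.21610293e-02],
       [ 0.00000000e+00,  0.00000000e+00,  0.00000000e+00,
         1.00000000e+00]])} 0.5
```

Run:
```python
import cv2
for n,(r0,r1,c0,c1) in {"scene":(130,300,180,440),"top":(100,290,180,440)}.items():
    im=cv2.imread(f"pics/{n}0.png");cv2.imwrite(f"pics/{n}0c.png",cv2.resize(im[r0:r1,c0:c1],None,fx=3,fy=3,interpolation=cv2.INTER_CUBIC))
```

```text
(no output)
```

View pics/scene0.png

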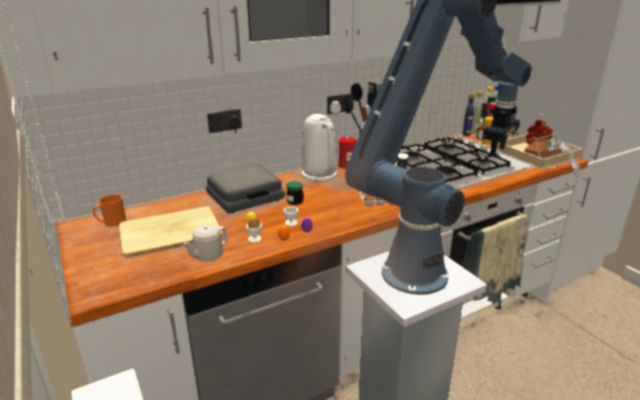

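View pics/top0.png

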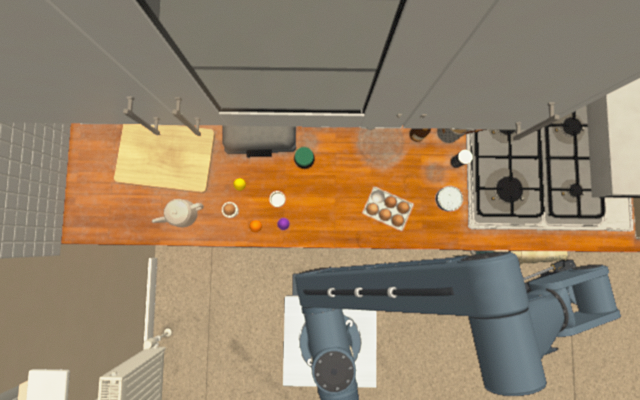

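```bash
sleep 0
```

```text
(no output)
```

View pics/scene0c.png

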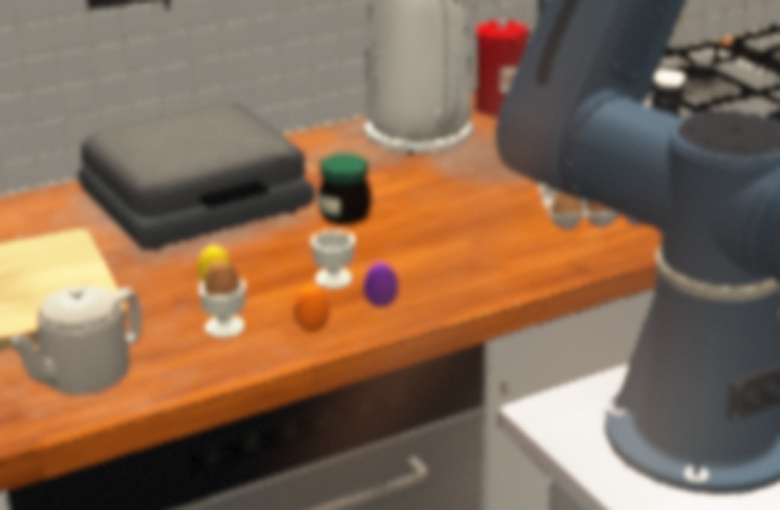

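View pics/top0c.png

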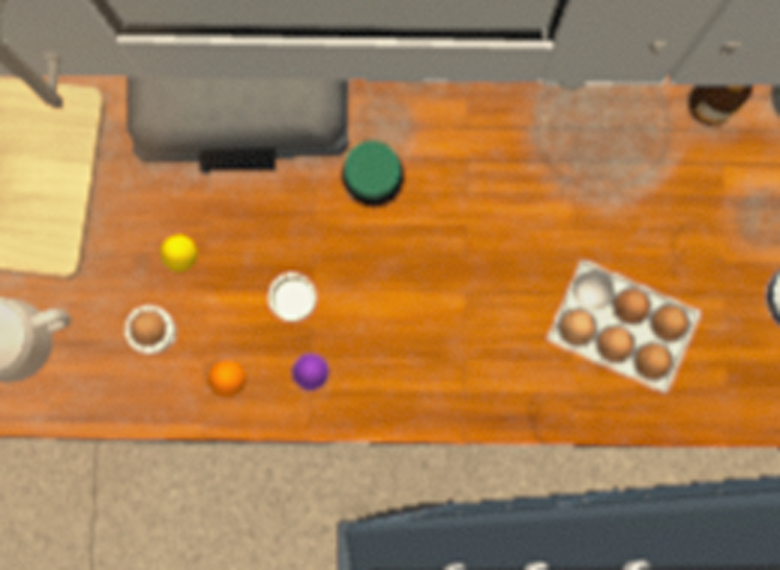

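The top view shows the brown egg in its cup at about row 209, col 229, between the teapot and the coloured lookalikes. The tray is centred near (209, 388), with its empty pocket at the far left corner, near (197, 377). In the scene view the egg top is at about (219, 254).

```bash
cat > h.py <<'E'
import numpy as np
from cell import *
def ray(n,rc):
    p=camera_params(n);T=np.array(p['cam_to_world'])
    d=np.array([(rc[1]-p['cx'])/p['fx'],-(rc[0]-p['cy'])/p['fy'],-1]);return T[:3,3],T[:3,:3]@d
def atz(n,rc,z):
    o,d=ray(n,rc);return o+d*(z-o[2])/d[2]
def proj(n,P):
    p=camera_params(n);T=np.array(p['cam_to_world']);c=T[:3,:3].T@(np.array(P)-T[:3,3])
    return p['cy']-p['fy']*c[1]/-c[2], p['cx']+p['fx']*c[0]/-c[2]
E
python3 - <<'E'
from h import *
np.set_printoptions(precision=4,suppress=True)
e=atz("top",(209.3,229.3),.07);print("egg",e,proj("scene",[e[0],e[1],.088]),proj("scene",[e[0],e[1],0]))
def cr(x,y):return (y/3+100,x/3+180)
C=[atz("top",cr(*c),.034)for c in[(582,262),(700,313),(667,391),(548,338)]];print(np.array(C),np.mean(C,0))
eg=[atz("top",cr(*c),.045)for c in[(577,325),(615,343),(654,360),(631,305),(669,322)]];print(np.array(eg))
print("pocket",atz("top",cr(592,291),.03), eg[0]+(eg[3]-eg[1]), eg[3]-(eg[2]-eg[1]))
for n,c in dict(cup=(292,297),jar=(373,172),teapot=(10,335),yel=(179,252),tin=(780,295)).items(): print(n,atz("top",cr(*c),.04))
E
```

```text
egg [0.4484 0.3458 0.07  ] (np.float64(216.05699259101314), np.float64(254.64121387723867)) (np.float64(237.88384418704146), np.float64(256.2123276181161))
[[ 0.5356 -0.1518  0.034 ]
 [ 0.4777 -0.2891  0.034 ]
 [ 0.3866 -0.2499  0.034 ]
 [ 0.446  -0.1122  0.034 ]] [ 0.4615 -0.2007  0.034 ]
[[ 0.4607 -0.1444  0.045 ]
 [ 0.4405 -0.1882  0.045 ]
 [ 0.4216 -0.233   0.045 ]
 [ 0.4848 -0.2069  0.045 ]
 [ 0.4657 -0.2506  0.045 ]]
pocket [ 0.5021 -0.164   0.03  ] [ 0.505  -0.1631  0.045 ] [ 0.5037 -0.1621  0.045 ]
cup [0.489  0.1858 0.04  ]
jar [0.6379 0.0943 0.04  ]
teapot [0.4402 0.5113 0.04  ]
yel [0.5399 0.3189 0.04  ]
tin [ 0.4994 -0.3808  0.04  ]
```

```bash
python3 -m pendant '[[0,20,-13,0,0,0,0],[0,40,-26,0,0,0,0],[0,46,-30,0,0,0,0],[0,46,-30,0,0,0,0],[0,46,-30,0,0,0,0],[0,46,-30,0,0,0,0],[0,46,-30,0,0,0,0],[0,30,-20,0,0,0,0]]'
cat > goto.py <<'E'
import sys
from h import *
from scipy.spatial.transform import Rotation as R
s=observe();q=s['eef_rot'];M=R.from_quat([q[1],q[2],q[3],q[0]]).as_matrix()
t=np.array([float(a) for a in sys.argv[1:4]])
np.set_printoptions(precision=4,suppress=True)
print(s['time'],'pos',s['position'],'tip',np.array(s['position'])+.07*M[:,2],'tool shift mm',1000*M.T@(t-s['position']))
v=np.cross(M[:,2],[0,0,-1]);print('turn to vertical (tool)',M.T@v,'gap',s['finger_gap'],'j',np.array(s['joint_positions']),'F',s['contact_force'])
E
python3 goto.py 0.448 0.346 0.25
```

```text
time: 1.5
position: [0.46, -0.2478, 0.2932]
eef_rot: [-0.001, 0.982, 0.19, 0.002]
contact_force: [0.2, -0.3, 1.1]
finger_gap: 0.174
1.5 pos [ 0.46   -0.2478  0.2932] tip [ 0.4601 -0.2476  0.2232] tool shift mm [ 209.9092 -555.4299   45.0343]
turn to vertical (tool) [-0.0019 -0.0037 -0.    ] gap 0.17394886751295752 j [-0.7102  0.3885  1.6874  0.0048  1.0656  0.4767] F [ 0.2407 -0.2991  1.1295]
```

```bash
python3 -m pendant '[[0,8,-20,0,0,0,0],[0,15,-40,0,0,0,0],[0,19,-50,0,0,0,0],[0,19,-50,0,0,0,0],[0,19,-50,0,0,0,0],[0,19,-50,0,0,0,0],[0,19,-50,0,0,0,0],[0,19,-50,0,0,0,0]]'
python3 goto.py 0.448 0.346 0.25
```

```text
time: 2.5
position: [0.4463, 0.1592, 0.2967]
eef_rot: [-0.003, 0.981, 0.192, 0.003]
contact_force: [0.5, -0.6, -0.1]
finger_gap: 0.005
2.5 pos [0.4463 0.1592 0.2967] tip [0.4467 0.1597 0.2267] tool shift mm [  71.4999 -172.1851   47.9414]
turn to vertical (tool) [-0.0042 -0.0077  0.    ] gap 0.004972579131582138 j [0.1031 0.3165 1.7991 0.0073 1.0198 1.2843] F [ 0.5335 -0.6494 -0.1347]
```

```bash
python3 -m pendant '[[0,15,-37,5,0,0,0],[0,15,-37,5,0,0,0],[0,15,-37,5,0,0,0],[0,13,-32,5,0,0,0],[0,10,-25,5,0,0,0],[0,4,-8,5,-0.002,-0.004,0],[0,0,0,5,-0.002,-0.004,0],[0,0,0,0,0,0,0]]'
python3 goto.py 0.448 0.346 0.17
python3 - <<'E'
from h import *
import cv2
s=observe()
im=grab_frame("wrist");cv2.imwrite("pics/w1.png",im[:,:,::-1])
im=grab_frame("top");cv2.imwrite("pics/t1.png",cv2.resize(im[130:280,150:350,::-1],None,fx=4,fy=4,interpolation=cv2.INTER_CUBIC))
im=grab_frame("scene");cv2.imwrite("pics/s1.png",cv2.resize(im[120:270,150:350,::-1],None,fx=4,fy=4,interpolation=cv2.INTER_CUBIC))
E
```

```text
time: 3.5
position: [0.4333, 0.3628, 0.263]
eef_rot: [-0.0, 0.98, 0.198, -0.002]
contact_force: [0.7, 0.3, -0.4]
finger_gap: 0.002
3.5 pos [0.4333 0.3628 0.263 ] tip [0.433  0.3628 0.193 ] tool shift mm [ 7.4153 21.3883 92.9107]
turn to vertical (tool) [-0.0018  0.0043  0.    ] gap 0.002336388910442815 j [0.4985 0.4847 1.6135 0.0026 1.0475 1.6696] F [ 0.6646  0.2787 -0.4232]
```

View pics/w1.png

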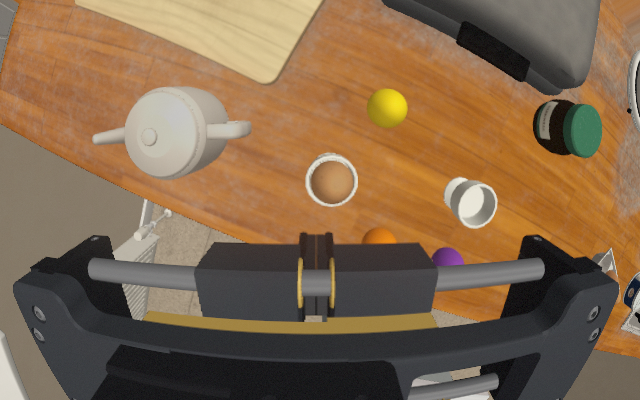

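View pics/s1.png

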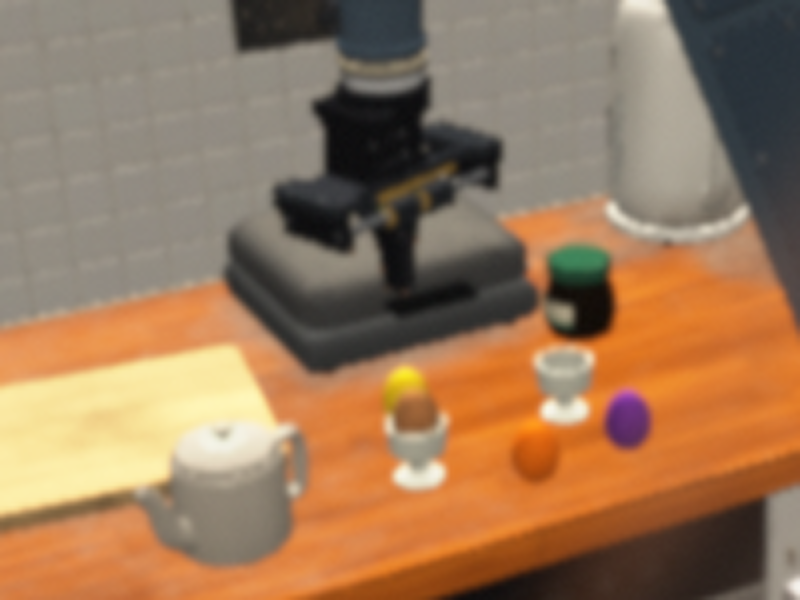

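The wrist view shows the brown egg in its cup at about (181, 334), clear of the fingers. The scene view puts its top near (218, 254). I'll triangulate from the wrist view.

```bash
cat >> h.py <<'E'
from scipy.spatial.transform import Rotation as R
def wray(rc,pos,quat):
    p=camera_params("wrist");u=np.array([rc[1]-p['cx'],rc[0]-p['cy']]);r=np.hypot(*u);th=r/p['fx']
    d=np.array([np.sin(th)*u[0]/r,-np.sin(th)*u[1]/r,-np.cos(th)])
    T=np.array(p['tool_from_camera']);M=R.from_quat([quat[1],quat[2],quat[3],quat[0]]).as_matrix()
    return np.array(pos)+M@T[:3,3], M@T[:3,:3]@d
def watz(rc,z,pos,quat):
    o,d=wray(rc,pos,quat);return o+d*(z-o[2])/d[2]
E
python3 goto.py 0.448 0.346 0.17
python3 - <<'E'
from h import *
P=[.4333,.3628,.263];q=[0,.98,.198,-.002]
print("egg ctr",watz((181,334),.066,P,q),"cup rim",watz((180,331.5),.056,P,q))
print("cup2 rim",watz((204,473),.056,P,q))
from cell import *
grab_frame("wrist");s=observe();print(s['position'],s['eef_rot'],s['time'])
for qn in("spare_egg_top","egg_cup_full"):
  for d in mark_of("wrist",qn): print(qn,d, watz(d['pixel'],.088 if 'top' in qn else 0,s['position'],s['eef_rot']))
for d in mark_of("top","spare_egg_top"): print(d,atz("top",d['pixel'],.088))
E
```

```text
3.65 pos [0.4341 0.3629 0.2637] tip [0.4339 0.3629 0.1937] tool shift mm [ 6.4673 21.118  93.6215]
turn to vertical (tool) [-0.0022  0.0024  0.    ] gap 0.00489502512020779 j [0.4977 0.484  1.6123 0.0028 1.0474 1.6697] F [-0.2624  0.0426 -0.2713]
egg ctr [0.44948607 0.35092972 0.066     ] cup rim [0.44755461 0.35216065 0.056     ]
cup2 rim [0.48592131 0.19615157 0.056     ]
[0.43428168 0.36295387 0.26378111] [-9.08365834e-04  9.80323310e-01  1.97392729e-01 -1.22198197e-03] 3.7
spare_egg_top {'pixel': [111.4, 394.2], 'conf': 0.84} [0.53280655 0.33084401 0.088     ]
spare_egg_top {'pixel': [187.4, 330.2], 'conf': 0.59} [0.44798912 0.35530057 0.088     ]
spare_egg_top {'pixel': [276.0, 452.3], 'conf': 0.58} [0.41067145 0.19496775 0.088     ]
egg_cup_full {'pixel': [172.3, 330.1], 'conf': 0.94} [0.4459144  0.35028001 0.        ]
{'pixel': [220.1, 282.2], 'conf': 0.65} [0.41334363 0.16341289 0.088     ]
{'pixel': [183.9, 237.7], 'conf': 0.54} [0.53366921 0.31690692 0.088     ]
{'pixel': [207.8, 224.6], 'conf': 0.49} [0.45192668 0.3581693  0.088     ]
{'pixel': [224.5, 253.2], 'conf': 0.42} [0.39722869 0.26020945 0.088     ]
```

```bash
python3 goto.py 0.448 0.3485 0.20; python3 -m pendant '[[0,2,5,4,0,0,0],[0,3,7,8,0,0,0],[0,2,7,12,0,0,0],[0,0,0,12,0,0,0],[0,0,0,12,0,0,0],[0,0,0,8,0,0,0],[0,0,0,4,0,0,0],[0,0,0,0,0,0,0]]'
python3 goto.py 0.448 0.3485 0.17
python3 - <<'E'
from h import *
import cv2
im=grab_frame("wrist");cv2.imwrite("pics/w2.png",cv2.resize(im[100:300,220:430,::-1],None,fx=3,fy=3,interpolation=cv2.INTER_CUBIC))
im=grab_frame("scene");cv2.imwrite("pics/s2.png",cv2.resize(im[150:250,200:310,::-1],None,fx=6,fy=6,interpolation=cv2.INTER_CUBIC))
print(observe()['position'],observe()['eef_rot'])
E
```

```text
3.85 pos [0.4343 0.3633 0.2638] tip [0.4341 0.3634 0.1938] tool shift mm [ 7.0132 19.0817 63.741 ]
turn to vertical (tool) [-0.0024  0.0018 -0.    ] gap 0.004165193682729694 j [0.4982 0.4842 1.6116 0.0029 1.0474 1.6697] F [0.7199 0.0941 0.4923]
time: 4.85
position: [0.4488, 0.3468, 0.1983]
eef_rot: [-0.001, 0.98, 0.197, -0.002]
contact_force: [-0.4, -1.1, 0.5]
finger_gap: 0.002
4.85 pos [0.4488 0.3468 0.1983] tip [0.4484 0.3468 0.1283] tool shift mm [ 0.061  -1.7934 28.2896]
turn to vertical (tool) [-0.0022  0.0042 -0.    ] gap 0.0023190888180435565 j [0.4599 0.5776 1.6637 0.0031 0.9044 1.6319] F [-0.4468 -1.1343  0.5317]
[0.44902884 0.34695092 0.19884062] [-8.06014227e-04  9.80371519e-01  1.97149617e-01 -1.75009340e-03]
```

View pics/w2.png

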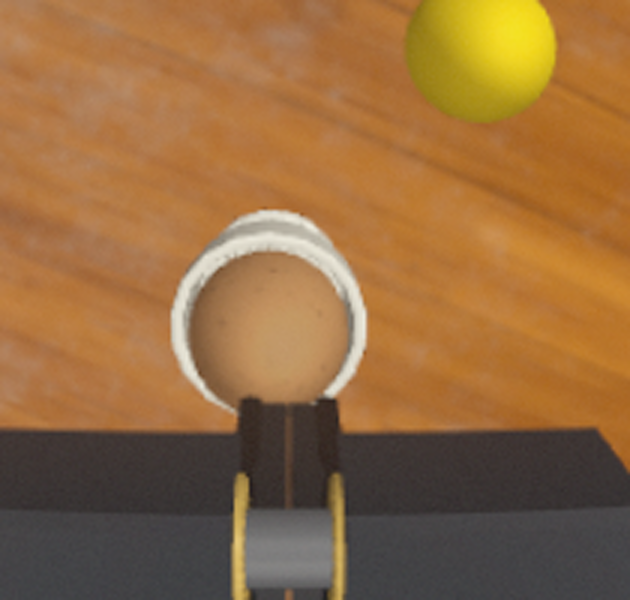

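View pics/s2.png

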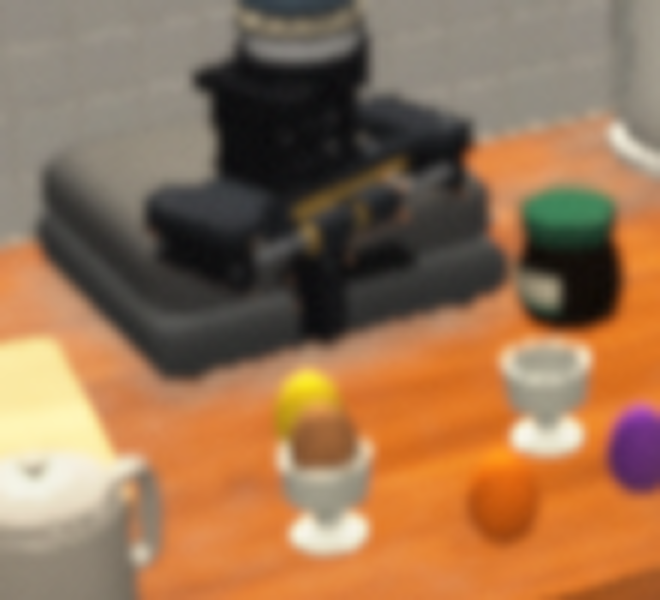

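The wrist close-up shows the egg centred at about (210, 310), 6 px left of the finger seam at col 316. In the scene view the fingertips stand directly above the egg.

Run:
```python
from h import *
P=[.4490,.34695,.1988];q=[-.0008,.98037,.19715,-.00175]
print(watz((210,310),.066,P,q)); print("tip vs seam", watz((100+405/3,220+288/3),.128,P,q))
```

```text
[0.44943432 0.352417   0.066     ]
tip vs seam [0.45632763 0.35032195 0.128     ]
```

```bash
python3 -m pendant '[[0,0.5,-1.5,3,0,0,0],[0,0.5,-1.5,5,0,0.002,0],[0,0.5,-1,6,0,0.002,0],[0,0,0,6,0,0,0],[0,0,0,5,0,0,0],[0,0,0,3,0,0,0],[0,0,0,1.5,0,0,0],[0,0,0,0,0,0,0]]'
python3 goto.py 0.449 0.351 0.169
python3 - <<'E'
from h import *
import cv2
im=grab_frame("wrist");cv2.imwrite("pics/w3.png",cv2.resize(im[100:300,220:430,::-1],None,fx=3,fy=3,interpolation=cv2.INTER_CUBIC))
im=grab_frame("scene");cv2.imwrite("pics/s3.png",cv2.resize(im[150:250,200:310,::-1],None,fx=6,fy=6,interpolation=cv2.INTER_CUBIC))
E
```

```text
time: 5.95
position: [0.4492, 0.3519, 0.1679]
eef_rot: [-0.001, 0.98, 0.197, 0.001]
contact_force: [0.3, -0.9, 0.6]
finger_gap: 0.004
5.95 pos [0.4492 0.3519 0.1679] tip [0.4493 0.3521 0.0979] tool shift mm [-0.4815  0.7612 -1.0987]
turn to vertical (tool) [-0.0024 -0.0027  0.    ] gap 0.004049345188671316 j [0.4679 0.6259 1.6788 0.0029 0.8341 1.6396] F [ 0.2626 -0.8702  0.6467]
```

View pics/w3.png

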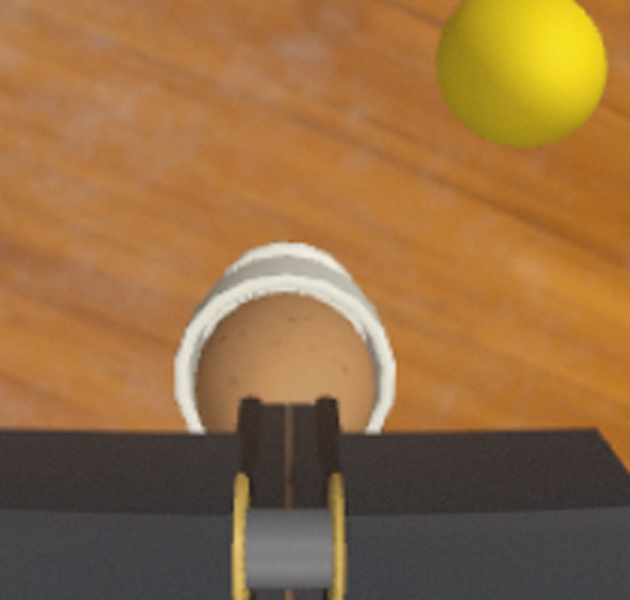

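View pics/s3.png

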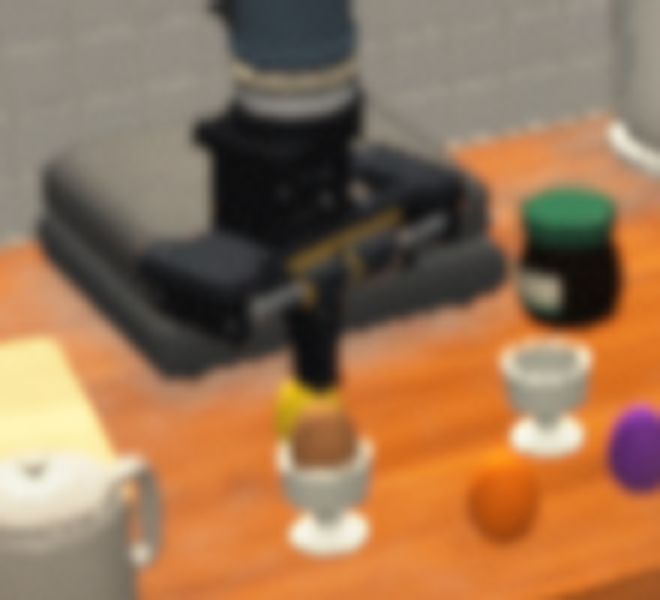

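```bash
python3 -m pendant '[[0,0,0,0,0,0,0],[0,0,0,0,0,0,0],[0,0,0,0,0,0,0],[0,0,0,0,0,0,0],[0,0,0,0,0,0,0],[0,0,0,0,0,0,0],[0,0,0,0,0,0,0],[0,0,0,0,0,0,0]]'
python3 goto.py 0.449 0.351 0.169
python3 - <<'E'
from h import *
s=observe();P=s['position'];q=s['eef_rot']
for z in(.06,.066):print(watz((227,315.3),z,P,q))
print(watz((191,315.7),.056,P,q), "far rim outer")
E
```

```text
time: 7.05
position: [0.4495, 0.3521, 0.1686]
eef_rot: [-0.002, 0.98, 0.197, 0.002]
contact_force: [-0.2, 0.3, 0.3]
finger_gap: 0.005
7.05 pos [0.4495 0.3521 0.1686] tip [0.4497 0.3523 0.0986] tool shift mm [-0.8416  0.7898 -0.3693]
turn to vertical (tool) [-0.0025 -0.0042  0.    ] gap 0.005357288209819954 j [0.4679 0.6248 1.6783 0.0029 0.8342 1.6395] F [-0.2495  0.2732  0.295 ]
[0.44811916 0.35234279 0.06      ]
[0.45025692 0.35322268 0.066     ]
[0.471073  0.3616857 0.056    ] far rim outer
```

```bash
python3 -m pendant '[[0,-1.5,0.5,0,0,0,0],[0,-1,0.5,0,0,0,0],[0,0,0,0,0,0,0],[0,0,0,0,0,0,0],[0,0,0,0,0,0,0],[0,0,0,0,0,0,0],[0,0,0,0,0,0,0],[0,0,0,0,0,0,0]]'; python3 -m pendant '[[0,0,0,0,0,0,0],[0,0,0,0,0,0,0],[0,0,0,0,0,0,0],[0,0,0,0,0,0,0],[0,0,0,0,0,0,0],[0,0,0,0,0,0,0],[0,0,0,0,0,0,0],[0,0,0,0,0,0,0]]'
python3 goto.py 0.504 -0.163 0.25
```

```text
time: 8.05
position: [0.4474, 0.35, 0.1686]
eef_rot: [-0.002, 0.98, 0.197, 0.002]
contact_force: [0.3, -0.2, -0.0]
finger_gap: 0.003
time: 9.05
position: [0.4474, 0.35, 0.1686]
eef_rot: [-0.002, 0.98, 0.197, 0.002]
contact_force: [0.1, -0.0, 0.4]
finger_gap: 0.001
9.05 pos [0.4474 0.35   0.1686] tip [0.4476 0.3503 0.0986] tool shift mm [-145.9396  494.7824  -83.2275]
turn to vertical (tool) [-0.0025 -0.0042 -0.    ] gap 0.0013790534521058175 j [0.4663 0.622  1.6857 0.0029 0.8296 1.638 ] F [ 0.1437 -0.0313  0.352 ]
```

```bash
python3 -m pendant '[[0,0,0,-8,0,0,0],[0,0,0,-20,0,0,0],[0,0,0,-25,0,0,0],[0,-4,15,-20,0,0,0],[0,-9,30,-10,0,0,0],[0,-12,42,0,0,0,0],[0,-14,46,0,0,0,0],[0,-14,46,0,0,0,0]]'; python3 -m pendant '[[0,-14,46,0,0,0,0],[0,-14,46,0,0,0,0],[0,-14,46,0,0,0,0],[0,-14,46,0,0,0,0],[0,-12,40,0,0,0,0],[0,-9,30,0,0,0,0],[0,-6,20,0,0,0,0],[0,0,0,0,0,0,0]]'
python3 goto.py 0.504 -0.163 0.25
```

```text
time: 10.05
position: [0.4695, 0.1628, 0.2581]
eef_rot: [-0.002, 0.98, 0.201, 0.006]
contact_force: [0.6, 0.2, 0.7]
finger_gap: 0.006
time: 11.05
position: [0.5031, -0.1353, 0.2627]
eef_rot: [0.001, 0.98, 0.198, 0.011]
contact_force: [-0.2, 0.3, 0.4]
finger_gap: 0.003
11.05 pos [ 0.5031 -0.1353  0.2627] tip [ 0.5046 -0.1351  0.1927] tool shift mm [-10.166   25.8084  12.5986]
turn to vertical (tool) [ 0.0063 -0.0214  0.    ] gap 0.002736424522151737 j [-0.4833  0.4227  1.7356  0.0153  0.9649  0.6799] F [-0.176   0.2916  0.369 ]
```

```bash
python3 -m pendant '[[0,-3,8,3,0.003,-0.01,0],[0,-4,9,6,0.003,-0.01,0],[0,-4,8,6,0,0,0],[0,0,0,8,0,0,0],[0,0,0,8,0,0,0],[0,0,0,6,0,0,0],[0,0,0,3,0,0,0],[0,0,0,0,0,0,0]]'
python3 goto.py 0.504 -0.163 0.2
python3 - <<'E'
from h import *
import cv2
s=observe();print(s['position'],s['eef_rot'])
im=grab_frame("wrist");cv2.imwrite("pics/w4.png",cv2.resize(im[60:300,190:460,::-1],None,fx=2.5,fy=2.5,interpolation=cv2.INTER_CUBIC))
for d in mark_of("wrist","empty_pocket_mouth"): print(d, watz(d['pixel'],.034,s['position'],s['eef_rot']))
for d in mark_of("wrist","egg_tray"): print(d, watz(d['pixel'],0,s['position'],s['eef_rot']))
for d in mark_of("wrist","egg_1"): print(d, watz(d['pixel'],0.002,s['position'],s['eef_rot']))
im=grab_frame("scene");cv2.imwrite("pics/s4.png",cv2.resize(im[120:270,300:500,::-1],None,fx=4,fy=4,interpolation=cv2.INTER_CUBIC))
E
```

```text
time: 12.05
position: [0.5017, -0.1606, 0.2192]
eef_rot: [-0.002, 0.98, 0.2, -0.001]
contact_force: [0.4, -0.4, 0.6]
finger_gap: 0.006
12.05 pos [ 0.5017 -0.1606  0.2192] tip [ 0.5014 -0.1604  0.1492] tool shift mm [ 1.2567  3.1767 19.2146]
turn to vertical (tool) [-0.0037  0.0017  0.    ] gap 0.006412482226092639 j [-0.5226  0.5015  1.7484  0.0011  0.8956  0.645 ] F [ 0.3576 -0.4013  0.5877]
[ 0.50165617 -0.16062198  0.21922818] [-0.00163341  0.97981374  0.19990242 -0.001176  ]
{'pixel': [230.8, 329.9], 'conf': 0.63} [ 0.46173645 -0.19335347  0.        ]
{'pixel': [219.2, 347.8], 'conf': 0.88} [ 0.4820607  -0.20514319  0.002     ]
{'pixel': [219.2, 281.1], 'conf': 0.84} [ 0.45411286 -0.13976509  0.002     ]
{'pixel': [250.8, 378.0], 'conf': 0.58} [ 0.46109664 -0.25273664  0.002     ]
```

View pics/w4.png

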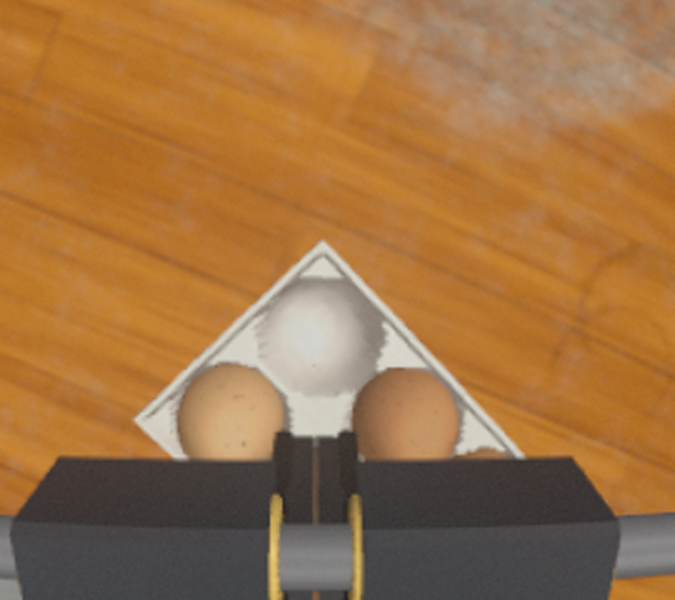

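View pics/s4.png

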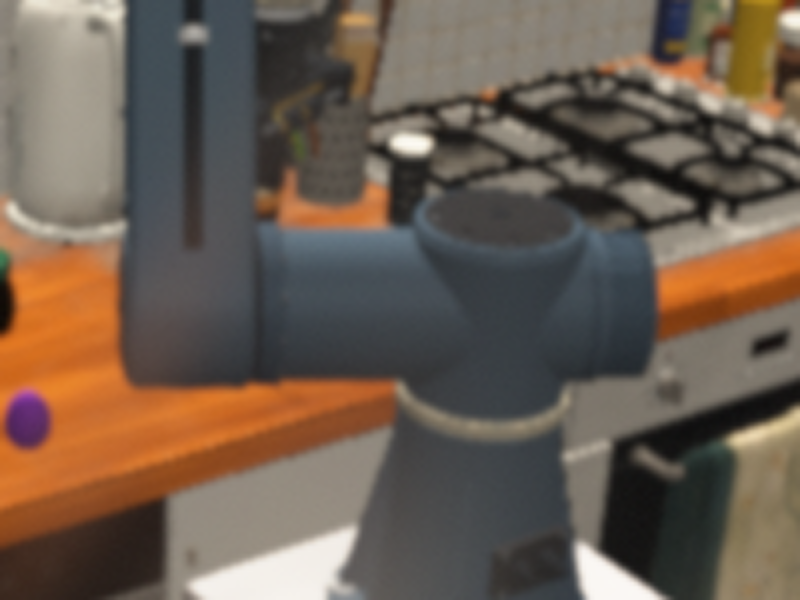

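The wrist view shows the empty pocket near (195, 318), with the tray's far corner at (157, 319). Brown eggs flank it at about (227, 282) and (226, 352). The scene view is blocked by the arm.

Run:
```python
from h import *
np.set_printoptions(precision=4,suppress=True)
P=[.50166,-.16062,.21923];q=[-.00163,.97981,.1999,-.00118]
f=lambda x,y,z:watz((y/2.5+60,x/2.5+190),z,P,q)
print("mouth",f(320,336,.034),f(320,336,.03))
c=f(323,242,.034);l=f(137,420,.034);r=f(522,457,.034)
print(c,l,r,np.linalg.norm(l-c))
ux=(c-l)/np.linalg.norm(c-l); uy=(r-c)/np.linalg.norm(r-c);print("perp",ux@uy)
print("from corner",c-ux*.0265+uy*.027)
a,b=f(232,418,.038),f(406,422,.038);print("eggs",a,b,"pocket est",a+uy*0+ux*.049,b-uy*.048)
```

```text
mouth [ 0.5028 -0.1616  0.034 ] [ 0.5018 -0.162   0.03  ]
[ 0.5356 -0.1487  0.034 ] [ 0.4434 -0.109   0.034 ] [ 0.4885 -0.256   0.034 ] 0.10036800872511706
perp -0.0069885019608166695
from corner [ 0.5004 -0.1629  0.034 ]
eggs [ 0.461  -0.1431  0.038 ] [ 0.4855 -0.2046  0.038 ] pocket est [ 0.506  -0.1624  0.038 ] [ 0.5047 -0.1607  0.038 ]
```

```bash
python3 -m pendant '[[0,0.3,1,5,0,0,0],[0,0.3,0.8,10,0,0,0],[0,0,0,14,0,0,0],[0,0,0,14,0,0,0],[0,0,0,12,0,0,0],[0,0,0,8,0,0,0],[0,0,0,4,0,0,0],[0,0,0,0,0,0,0]]'
python3 goto.py 0.503 -0.162 0.139
```

```text
time: 13.3
position: [0.5029, -0.1622, 0.1472]
eef_rot: [-0.002, 0.98, 0.2, -0.001]
contact_force: [-0.2, 0.7, -0.1]
finger_gap: 0.005
13.3 pos [ 0.5029 -0.1622  0.1472] tip [ 0.5026 -0.162   0.0772] tool shift mm [ 0.2153 -0.1068  8.2091]
turn to vertical (tool) [-0.0039  0.0018 -0.    ] gap 0.0049281457743794 j [-0.5241  0.6229  1.7933  0.0013  0.7296  0.6436] F [-0.2201  0.7224 -0.0956]
```

```bash
python3 -m pendant '[[0,0,0,3,0,0,0],[0,0,0,3,0,0,0],[0,0,0,2,0,0,0],[0,0,0,0,0,0,0],[0,0,0,0,0,0,0],[0,0,0,0,0,0,0],[0,0,0,0,0,0,0],[0,0,0,0,0,0,0]]'
python3 goto.py 0.503 -0.162 0.139
python3 - <<'E'
from h import *
import cv2
im=grab_frame("wrist");cv2.imwrite("pics/w5.png",cv2.resize(im[60:300,190:460,::-1],None,fx=2.5,fy=2.5,interpolation=cv2.INTER_CUBIC))
im=grab_frame("top");cv2.imwrite("pics/t5.png",cv2.resize(im[130:280,200:440,::-1],None,fx=3,fy=3,interpolation=cv2.INTER_CUBIC))
E
```

```text
time: 14.3
position: [0.5036, -0.1625, 0.14]
eef_rot: [-0.001, 0.98, 0.2, -0.0]
contact_force: [0.1, 0.3, -0.3]
finger_gap: 0.004
14.3 pos [ 0.5036 -0.1625  0.14  ] tip [ 0.5036 -0.1625  0.07  ] tool shift mm [-0.3504 -0.7368  0.98  ]
turn to vertical (tool) [-0.0014 -0.0001  0.    ] gap 0.004420955924760588 j [-0.5239  0.6358  1.7967  0.0014  0.7102  0.6435] F [ 0.1092  0.3218 -0.2825]
```

View pics/w5.png

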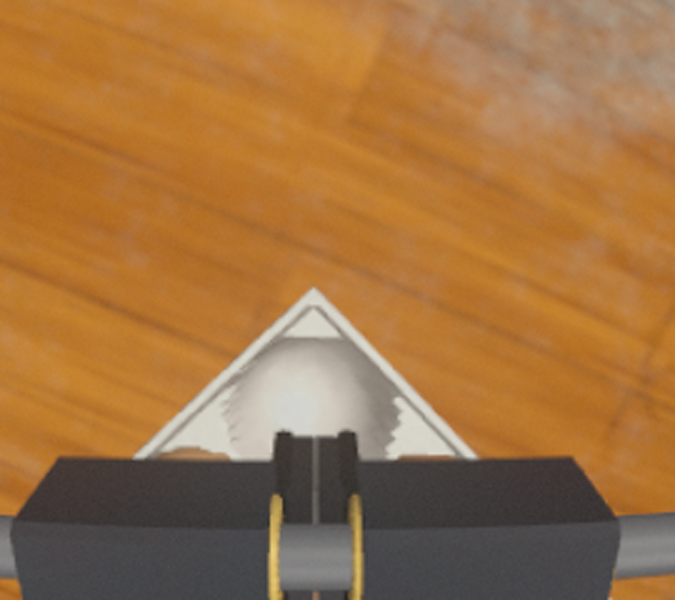

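View pics/t5.png

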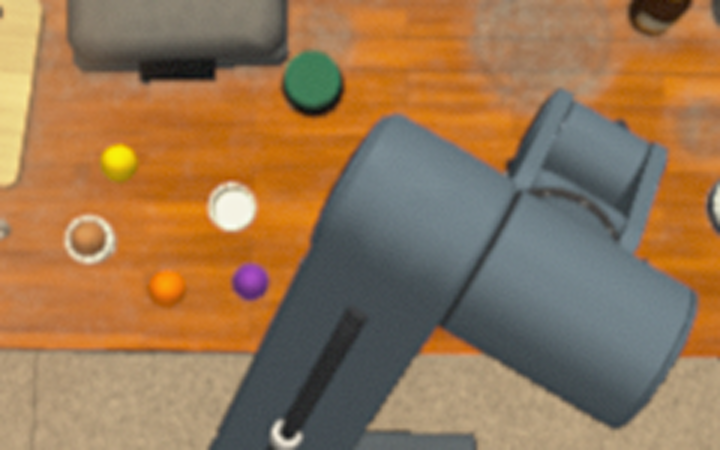

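The wrist view shows the finger seam centred on the empty pocket. In the top view the egg and cup are unmoved at (209, 229.7). I'll hold for a second, then hand in.

```bash
python3 -m pendant '[[0,0,0,0,0,0,0],[0,0,0,0,0,0,0],[0,0,0,0,0,0,0],[0,0,0,0,0,0,0],[0,0,0,0,0,0,0],[0,0,0,0,0,0,0],[0,0,0,0,0,0,0],[0,0,0,0,0,0,0]]'
python3 goto.py 0.503 -0.162 0.139
python3 -c "
from cell import *
print(close_job())"
```

```text
time: 15.4
position: [0.5036, -0.1625, 0.14]
eef_rot: [-0.001, 0.98, 0.2, -0.0]
contact_force: [-0.2, 0.6, 0.4]
finger_gap: 0.006
15.4 pos [ 0.5036 -0.1625  0.14  ] tip [ 0.5036 -0.1624  0.07  ] tool shift mm [-0.3353 -0.724   0.9515]
turn to vertical (tool) [-0.0015 -0.     -0.    ] gap 0.0058902186330592856 j [-0.5239  0.6358  1.7967  0.0014  0.7102  0.6435] F [-0.1795  0.6169  0.4347]
the job is handed in; nothing more can be done
None
```

The arm pointed at the spare egg first, then at the empty pocket, and I handed the job in at about 15.4 s with it still pointing there. The fingers were shut and pointing straight down both times.

- **Spare egg:** the tips were held about 11 mm above its top for over 2 s in all. A correction of 2–3 mm came about 1 s into the hold; they then stayed still for more than 1 s.
- **Empty pocket:** the tips are at (0.504, -0.162, 0.070), 11 mm above the tops of the eggs round it. The arm was at rest and the tool within 0.1° of vertical.

**Last checks:**
- The measured force stayed at noise level, about 1 N or less, at the end of every move.
- The egg, cup and lookalikes were unmoved in the last top picture.
- The last wrist picture shows the finger seam centred on the pocket.
- The arm hides the tray from the other two cameras, so only the wrist camera could check the tray at the end.

**Disagreements:**
- The cameras differed by about 6 mm on where the egg stands sideways, y = 0.346 m from the top camera against 0.352 m from the wrist camera. I settled on 0.350 m.
- The scene view suggested the tips were a few mm off over the egg, which is why I made that correction. I did not take another picture of the egg after it.
- The detector for the empty pocket found nothing in the wrist picture. I placed the pocket from the tray's corners, the neighbouring eggs and the pocket mouth, which agreed to within a few mm.

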